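# Set up the code-reading nest: face the tin to the reader, set the clamp thumbscrew

## Robot

A 6-joint arm with a two-finger parallel gripper is mounted at the origin on the work surface; the furniture and walls round the work are solid. World frame = base frame: x ahead of the robot, y to its left, z up, the work surface at z = 0. Lengths are in mm, angles in rad, forces in N, time in s.
With the tool pointing down it reaches from about 300 to 775 mm from the base axis. Payload 14.6 kg.
Tool frame: the origin (TCP) lies on the centre line of the jaws, within the pads' length; the fingertips stand manip.finger_overhang ahead of it and the grasp point (between the pads) lies 11 mm behind it (manip.finger_overhang is the distance from the TCP to the fingertips, in mm); y points along the fingers, x is the direction in which the jaws open and shut, and the axes are right-handed (so a half turn about y gives the same grasp; the last joint's range is limited). The gripper opens to 94 mm and grips with 3 to 60 N. Pads are 16 mm wide; open, the fingers measure 119 mm over their backs; the gripper's body (75 mm by 177 mm) begins 78 mm behind the grasp point.
Start: joints at [1.223, 0.3, 1.521, -0, 1.321, -0.067], TCP at [152.416, 528.449, 213.446] pointing down, gripper open.
Joint ranges: [-3.03, 3.03], [-0.79, 2.21], [0.23, 2.52], [-1.04, 4.18], [0, 3.07], [-2.55, 2.55]. Speed limits (rad/s): [2.22, 2.22, 2.57, 3.14, 3.14, 3.14].

## Interface

Orientations are given as [roll, pitch, yaw] about the fixed x, y, z axes, in that order (R = Rz(yaw) Ry(pitch) Rx(roll)).
In Python, from cell import monitor, viewer, ticket, manip gives the robot as it stands.
- The arm moves only by the shell command python3 -m jog 'ROWS' [FORCE]. ROWS is JSON, a list of rows, each an object of numbers: "grip": the finger opening in cm, from 0 to 9.4; "dx", "dy", "dz": the shift along the tool's x, y, z in cm; "spin": the turn about the tool's y in degrees. In form: [{"grip": .., "dx": .., "dy": .., "dz": .., "spin": ..}, ...]. A call has 1 to 20 rows; each row is the pose to reach, as a shift and turn from the pose commanded when the call began, along the tool's axes at that moment; what a row does not reach only later rows make up. A row lasts 1/8 s, in which the tool goes at most 62.5 mm and 10.7 degrees, less where a joint would pass 70% of its speed; a pose out of reach is approached as far as the arm can. A call with a gripper value outside its range is refused whole. The fingers move at their own pace and stop on an object; FORCE is the grip in N (left out, the last holds). Time passes only in rows, so rows that repeat a pose let the fingers close. It gives the time, the measured TCP pose, the force and the opening at its end, in the units of the state.
- monitor.read_state(): the state, without advancing time (a new reading comes with each control period).
- viewer.camera(name): name is "side" or "top" or "wrist"; returns a dict with "color" (420x560x3 uint8, red, green, blue), "vertical_fov" (degrees; the focal length in pixels is half the picture's height over the tangent of half this angle, whatever the lens; pixels are square), "cx", "cy" (the principal point, pixels), "k1" (the pictures are not rectified: a ray, as slopes to the right and down, at radius r is drawn at 1 + k1 r^2 times it, then the intrinsics apply), "rvec" (rotation vector, rad) and "tvec" (3), from world to camera coordinates, as OpenCV has them. Camera axes: x right, y down, z forward; pixel columns grow to the right and rows downward; lengths in mm; the calibration is good to about 2 mm. A picture is of the moment at which its call begins. There is no depth.
- ticket.sign_off(): hands the job in, once; it reports no verdict.
The state is a dict: "clock": time; "joints": joint angles; "qd": joint speeds; "effort": joint torques, N m; "eef_pos": TCP position; "eef_rot": TCP orientation; "wrist_force": force on the tool from outside, world axes, zero at the start; "moment": the same for the moment, N m; "finger_gap": finger opening in mm.
Only numpy, scipy, OpenCV 4.12 (cv2) and the standard library are available. Lean on these libraries where they do the work, as an engineer would, in place of code of your own. Each camera call takes 0.05 s, during which the arm holds its last target. There are 200 camera calls.

## Task

Turn the blue-labelled ink tin in its nest, without taking it out, until its yellow stripe squarely faces the code reader's window. Then turn the black thumbscrew of the nest's clamp clockwise until it seats, back it off a quarter turn so that the jaw steadies the tin without denting it, and finish still gripping the thumbscrew there. Leave the other things on the conveyor where they are.

Things in the scene. Friction and masses are not known exactly. Their poses are not given: they have to be found in the camera images.
- tin_center (a point): centre of the blue ink tin (silver metal with a blue label round part of it, silver lid with a small black dot of no meaning), 61 mm across at the lid rim, 58 mm at the body, 50 mm high, 0.16 kg, loose, standing upright in the ring of the nest (25 mm above its underside). Its x axis points to its yellow stripe, z up. The nest ring reaches only 5 mm up the tin, the rest is free to grasp
- tin_mark (a point): middle of the yellow stripe on the tin's side, 30 mm from the tin's axis; the stripe (14 mm wide) runs up the side and on over the lid, so it is also seen from above
- nest (a point): centre of the nest floor, 8 mm above the conveyor; z up. The fixed aluminium plate (94 x 215 x 8 mm) carries the dark nest ring (70 mm outside, 62 mm inside, its top 13 mm above the conveyor); y axis points away from the thumbscrew, which stands 118 mm from the nest's centre along -y
- reader_window (a point): round glass window of the code reader, a white block on a dark foot, 52 mm deep, 66 mm wide, 60 mm high, fixed, standing beside the nest; the window is 94 mm from the nest's centre and 35 mm above the conveyor. Its x axis points level from the nest's centre to the window, so the stripe faces it when the tin's x axis points the same way
- wing (a point): centre of the grip of the black wing-shaped thumbscrew, on its upright axis, 63 mm above the conveyor. The wing is 52 mm long along this point's x axis, 10 mm thick along its y axis, 43 to 73 mm above the conveyor, over a hub of 16 mm diameter (40 to 43 mm) on a grey block 46 x 44 mm (top 37 mm, with a 24 mm washer to 40 mm). A white dot marks its +x half
- thumbscrew (a joint): turn of the thumbscrew in rad; grows as it is turned clockwise seen from above (tightening); it seats against a firm stop at 3.2 and starts 1.4 to 2.6 rad short of it. Light friction (0.06 N m), stays where it is left. A brass jaw low beside the nest moves 2 mm per rad towards the tin
- masking_tape: roll of masking tape lying flat, 102 mm across, 24 mm high, loose bystander; origin at its underside
- grey_tin: silver ink tin with a dark grey label and no yellow stripe, 61 mm across, 50 mm high, loose bystander; origin at its underside
- squeegee: brown hand squeegee, 95 x 165 x 30 mm, loose bystander; origin at its underside
- shell: black phone-sized shell, 75 x 150 x 10 mm, loose bystander; origin at its underside
Things that resemble listed ones, but are neither listed nor needed, are in the scene too. Leave any brown, green or purple look-alike of the part that bears tin_center alone.

How it is judged:
By the outcome, as a careful person would: the job done as asked, in the order asked, and still so for the second after the job is handed in, while the arm keeps its last pose, push and grip.
It also fails if it takes over 72 s, if anything falls off the work surface, if the arm or the gripper's body presses on something with over 40 N, if the wrist force passes 120 N, or if a joint passes its speed limit or range.

## Working session

There is one attempt and no reset: what is moved stays moved. The work goes in short steps, Python scripts to look and compute and a shell command to move; the robot and the scene stay as the last step left them, time stands still between calls to the robot, and variables do not carry over. Pictures are saved under pics/ and viewed, about 8 in all and at most 12, crops included, and the job is handed in when it is done.

```bash
ls; mkdir -p pics; cat > h.py <<'E'
import numpy as np, cv2
from cell import monitor, viewer, ticket, manip
def cam(n,fn=None):
    c=viewer.camera(n)
    if fn: cv2.imwrite('pics/'+fn,c['color'][:,:,::-1])
    c['f']=210/np.tan(np.radians(c['vertical_fov'])/2); c['R']=cv2.Rodrigues(np.array(c['rvec'],float))[0]; c['t']=np.array(c['tvec'],float).ravel()
    c['K']=np.array([[c['f'],0,c['cx']],[0,c['f'],c['cy']],[0,0,1]]); c['D']=np.array([c['k1'],0,0,0,0.])
    return c
def unproj(c,px,z):
    p=cv2.undistortPoints(np.array(px,float).reshape(-1,1,2),c['K'],c['D']).reshape(-1,2)
    d=np.c_[p,np.ones(len(p))]@c['R']; o=-c['R'].T@c['t']
    return o+d*((z-o[2])/d[:,2])[:,None]
def proj(c,P):
    return cv2.projectPoints(np.array(P,float).reshape(-1,1,3),np.array(c['rvec'],float),c['t'],c['K'],c['D'])[0].reshape(-1,2)
E
python3 - <<'E'
from h import *
a=cam('top','top.png');b=cam('side','side.png');w=cam('wrist','wrist.png')
i=np.hstack([x['color'][:,:,::-1] for x in (a,b)])
print(monitor.read_state(),manip.finger_overhang)
for c in (a,b,w): print(-c['R'].T@c['t'],c['R'][2],c['f'],c['k1'])
E
```

```text
pics
{'clock': 0.15, 'joints': array([ 1.22337792e+00,  3.00328938e-01,  1.52141816e+00, -2.29114411e-05,
        1.32070712e+00, -6.66050235e-02]), 'qd': array([-4.38037032e-04, -1.80487703e-03, -1.86140239e-03, -8.80941907e-04,
        8.09167754e-04,  5.96190596e-05]), 'effort': array([ 7.80791906e-04, -5.31967556e+01, -3.52812946e+01,  7.07875402e-02,
        2.37436057e-02, -9.04780336e-05]), 'eef_pos': array([152.3725008 , 528.27652155, 213.0332333 ]), 'eef_rot': array([-1.57076113e+00,  8.61133831e-04,  1.28998864e+00]), 'wrist_force': array([-0.60323142, -0.566407  ,  0.31554685]), 'moment': array([-0.05489286, -0.02365046,  0.03571298]), 'finger_gap': 94.10994977294646} 8.0
[ 313.26852418 -142.48725262 1422.74501654] [ 0.04895581 -0.01477093 -0.99869172] 494.8769838555383 -0.11150494639673338
[ 1042.28903701 -1006.04098828  1305.13616572] [-0.41027788  0.52267298 -0.74731855] 496.89074891034846 -0.12953578091542173
[ 75.12530199 551.7517385  384.45065456] [ 0.26521705 -0.07692075 -0.96111556] 302.2130543789324 -0.06451798014933484
```

View pics/top.png

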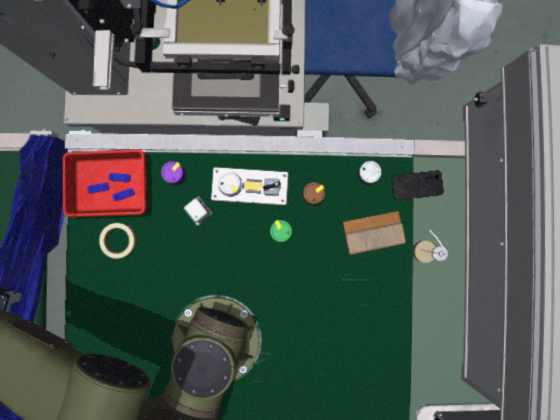

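View pics/wrist.png

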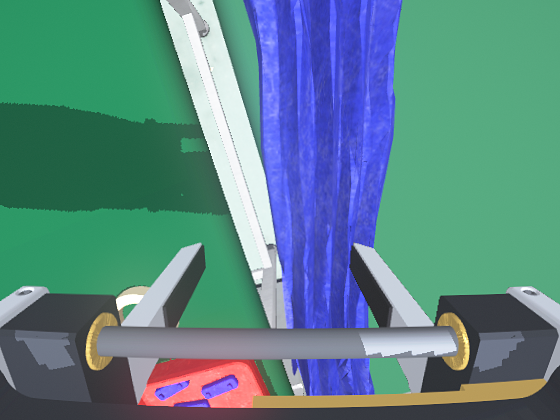

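The nest plate is at top-image (250,185), with a tin at (230,183) and the wing at (271,186). The reader is the white block at (198,210). Look-alikes are purple (172,173), brown (315,193) and green (281,231), and the grey tin is at (370,172). The tin in the nest fits the description, so I'll confirm it with an enlarged crop.

```bash
python3 - <<'E'
from h import *
a=cv2.imread('pics/top.png');b=cv2.imread('pics/side.png')
c=cam('side'); p=cam('top')
N=unproj(p,[[230,183]],50)[0]; s=proj(c,N)[0].astype(int);print(N,s)
A=cv2.resize(a[150:230,170:300],None,fx=6,fy=6,interpolation=cv2.INTER_CUBIC)
x,y=s[0]-65,s[1]-40
x=max(x,0)
B=cv2.resize(b[y:y+100,x:x+130],(780,600),interpolation=cv2.INTER_CUBIC)
cv2.imwrite('pics/c1.png',A);cv2.imwrite('pics/c2.png',B);print(x,y)
E
```

```text
[444.47794655 -37.00303313  50.        ] [314 202]
249 162
```

View pics/c1.png

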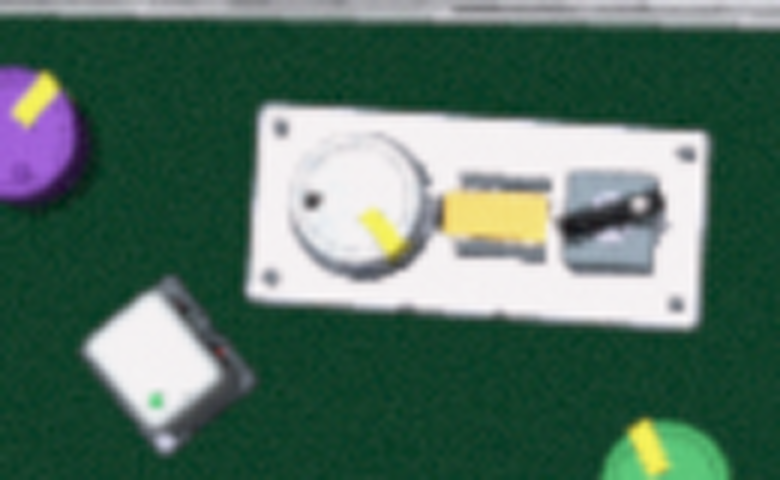

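View pics/c2.png

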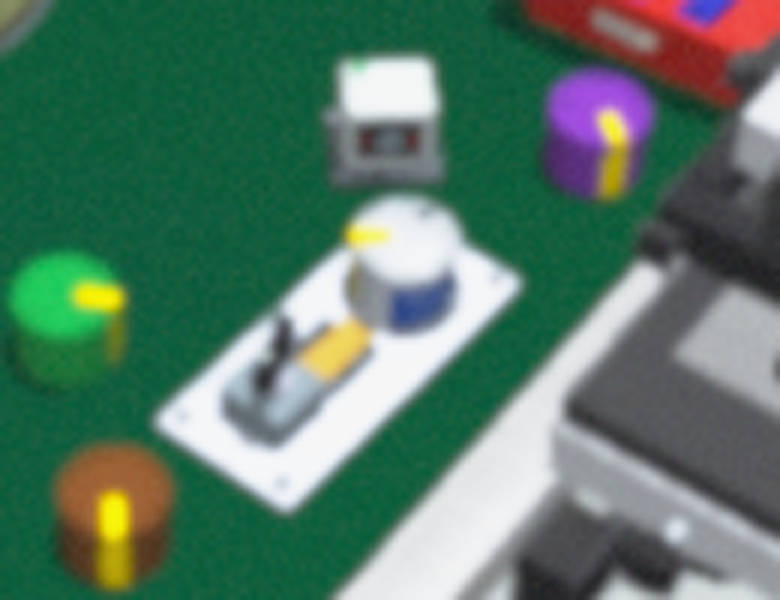

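Confirmed: the nest tin has a blue label and a yellow stripe. In crop c1 the lid centre is near (358,203), its stripe runs (372,212)→(400,250), and the wing runs (565,225)→(655,203) with the white dot on the right. The reader roof is centred near (153,357).

```bash
python3 - <<'E'
from h import *
p=cam('top')
f=lambda q,z: unproj(p,(np.array(q,float)+.5)/6-.5+[170,150],z)[:,:2]
ang=lambda v: np.degrees(np.arctan2(v[1],v[0]))
pl=f([[262,104],[709,132],[698,328],[247,298]],8); pc=pl.mean(0)
yv=(pl[0]+pl[3]-pl[1]-pl[2]);L=np.linalg.norm(yv)/2; yv/=np.linalg.norm(yv)
print('plate',pc,L,ang(yv))
lid=f([[358,203]],50)[0]; st=f([[372,212],[400,250]],50)
w=f([[565,225],[655,203]],73); wc=w.mean(0)
print('lid',lid,'stripe',ang(st[1]-lid),ang(st[1]-st[0]))
print('wing',wc,ang(w[1]-w[0]),np.linalg.norm(w[1]-w[0]),'dist',np.linalg.norm(wc-lid),ang(lid-wc))
r=f([[83,348],[160,283],[222,368],[155,428]],60);rc=r.mean(0)
print('reader',rc,r,ang(rc-lid),np.linalg.norm(rc-lid),'edge',ang(r[1]-r[0]),ang(r[2]-r[3]),'edge2',ang(r[1]-r[2]),ang(r[0]-r[3]))
s=monitor.read_state();print(s['eef_pos'])
E
```

```text
plate [442.45949397 -89.57107099] 215.21949742505356 87.35948870807484
lid [443.27578324 -34.94162865] stripe -137.11652948848277 -142.4952046678942
wing [ 438.21113545 -151.77190969] -75.1249229131874 42.28567891895782 dist 116.94000695386431 87.51775508441064
reader [369.76806245  56.10439833] [[373.1582722   89.42029873]
 [403.75151716  54.64751241]
 [365.14939935  25.08554654]
 [337.0130611   55.26423564]] 128.91632390904886 117.01608454942685 edge -48.65854441380973 -47.00583418581771 edge2 37.445326520115934 43.37926996855413
[152.37883332 528.37478896 213.27336117]
```

```bash
python3 -m jog '[{"grip":9.4,"dx":-46.0,"dy":-3.5,"dz":-43.6,"spin":24},{"grip":9.4,"dx":-46.0,"dy":-3.5,"dz":-43.6,"spin":24},{"grip":9.4,"dx":-46.0,"dy":-3.5,"dz":-43.6,"spin":24},{"grip":9.4,"dx":-46.0,"dy":-3.5,"dz":-43.6,"spin":24},{"grip":9.4,"dx":-46.0,"dy":-3.5,"dz":-43.6,"spin":24},{"grip":9.4,"dx":-46.0,"dy":-3.5,"dz":-43.6,"spin":24},{"grip":9.4,"dx":-46.0,"dy":-3.5,"dz":-43.6,"spin":24},{"grip":9.4,"dx":-46.0,"dy":-3.5,"dz":-43.6,"spin":24},{"grip":9.4,"dx":-46.0,"dy":-3.5,"dz":-43.6,"spin":24},{"grip":9.4,"dx":-46.0,"dy":-3.5,"dz":-43.6,"spin":24},{"grip":9.4,"dx":-46.0,"dy":-3.5,"dz":-43.6,"spin":24},{"grip":9.4,"dx":-46.0,"dy":-3.5,"dz":-43.6,"spin":24},{"grip":9.4,"dx":-46.0,"dy":-3.5,"dz":-43.6,"spin":24},{"grip":9.4,"dx":-46.0,"dy":-3.5,"dz":-43.6,"spin":24},{"grip":9.4,"dx":-46.0,"dy":-3.5,"dz":-43.6,"spin":24},{"grip":9.4,"dx":-46.0,"dy":-3.5,"dz":-43.6,"spin":24}]' 10
python3 - <<'E'
from h import *
c=cam('wrist','w1.png'); s=monitor.read_state()
print(s['clock'],s['eef_pos'],np.degrees(s['eef_rot']),s['joints'])
i=cv2.imread('pics/w1.png')
cv2.imwrite('pics/w1b.png',cv2.resize(i,(800,600),interpolation=cv2.INTER_CUBIC))
E
```

```text
clock: 2.3
eef_pos: [443.8, -34.1, 248.5]
eef_rot: [-1.571, -0.0, 0.872]
wrist_force: [0.1, -0.8, -0.2]
finger_gap: 93.6
2.35 [443.82544382 -34.14484274 248.48721989] [-9.00028604e+01 -3.07539175e-03  4.99331888e+01] [-1.59108667e-01  3.46537997e-02  1.74785763e+00  2.08230282e-05
  1.35901080e+00 -1.03061159e+00]
```

View pics/w1b.png

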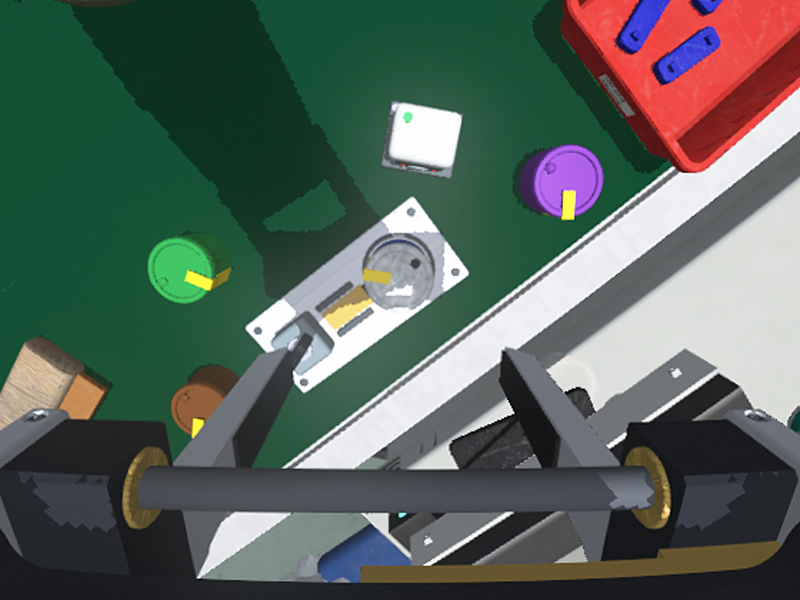

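The nest tin is at about (400,270), with its stripe pointing image-left at (376,276). The reader is at (425,135) and the wing at (300,348). I'll rectify this to a world-aligned orthophoto at z≈60 for precise angles.

```bash
python3 - <<'E'
from h import *
c=cam('wrist'); im=c['color'][:,:,::-1].copy()
S=2.6
v,u=np.mgrid[0:468,0:780]
P=np.dstack([500-v/S,100-u/S,np.full(u.shape,59.)]).reshape(-1,3)
q=proj(c,P).reshape(468,780,2).astype(np.float32)
o=cv2.remap(im,q[...,0],q[...,1],cv2.INTER_CUBIC)
cv2.imwrite('pics/ortho.png',o)
h=cv2.cvtColor(o,cv2.COLOR_BGR2HSV)
m=cv2.inRange(h,(20,110,90),(35,255,255)); 
n,l,st,ce=cv2.connectedComponentsWithStats(m)
for k in range(1,n):
    if st[k,4]>150:
        pts=np.argwhere(l==k)[:,::-1].astype(np.float32)
        r=cv2.minAreaRect(pts); bx=cv2.boxPoints(r)
        print(st[k],'w',np.round(np.c_[500-bx[:,1]/S,100-bx[:,0]/S],1).tolist())
E
```

```text
[ 418  140  113   52 4718] w [[428.5, -60.70000076293945], [446.5, -61.70000076293945], [444.20001220703125, -104.30000305175781], [426.20001220703125, -103.30000305175781]]
[ 348  150   56   60 1513] w [[436.79998779296875, -33.0], [443.5, -41.099998474121094], [425.6000061035156, -56.0], [418.8999938964844, -47.900001525878906]]
[ 612  389  102   73 2642] w [[345.3999938964844, -135.10000610351562], [360.20001220703125, -146.3000030517578], [334.5, -180.3000030517578], [319.70001220703125, -169.10000610351562]]
```

View pics/ortho.png

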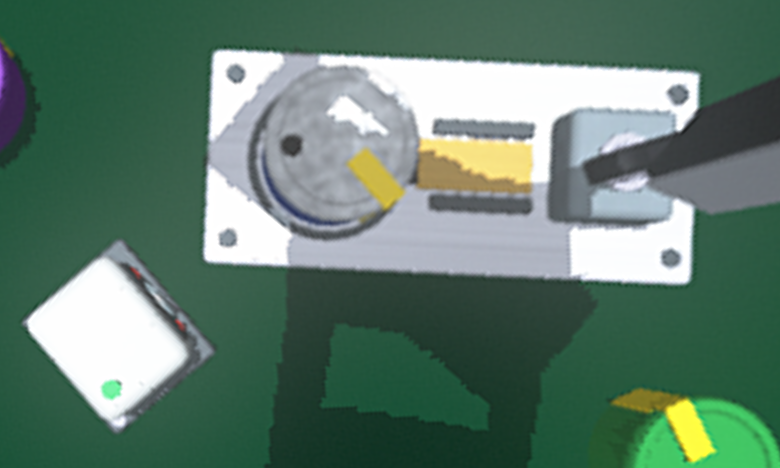

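```bash
python3 - <<'E'
from h import *
c=cam('wrist'); S=2.6
W=lambda q,z0=59: np.array([500-q[1]/S,100-q[0]/S,z0])
T=lambda q,z: unproj(c,proj(c,W(q)),z)[0][:2]
ang=lambda v: np.degrees(np.arctan2(v[1],v[0]))
pl=np.array([T(q,8) for q in [(212,50),(700,72),(690,284),(204,262)]]); print(pl.round(1),'c',pl.mean(0))
y=pl[0]+pl[3]-pl[1]-pl[2]; print('ydir',ang(y),np.linalg.norm(y)/2)
lid=T((341,144),58); win=T((158,297),35); print('lid',lid,'win',win,ang(win-lid),np.linalg.norm(win-lid))
a,b=T((134,272),35),T((181,324),35); print('marks normal',ang(a-b)+90)
o=cv2.imread('pics/ortho.png'); h=cv2.cvtColor(o,cv2.COLOR_BGR2HSV)
m=cv2.inRange(h,(0,0,180),(180,50,255)); m[:,215:]=0; m[:230]=0
n,l,st,ce=cv2.connectedComponentsWithStats(m); k=1+st[1:,4].argmax()
hull=cv2.convexHull(np.argwhere(l==k)[:,::-1].astype(np.float32))
r=cv2.minAreaRect(hull);bx=cv2.boxPoints(r);w=np.array([T(q,60) for q in bx]);print('roof',w.round(1),ang(w[1]-w[0]),ang(w[2]-w[1]),np.linalg.norm(w[1]-w[0]),np.linalg.norm(w[2]-w[1]),w.mean(0),'dir',ang(w.mean(0)-lid))
print('foot',ang(T((120,240),0)-T((213,350),0))+90, ang(T((22,322),0)-T((120,240),0)))
print('wing washer',T((629,160),40),'jaw wing end',T((588,170),73))
E
```

```text
[[ 494.7   18.4]
 [ 485.  -195.8]
 [ 392.  -191.4]
 [ 401.6   22. ]] c [443.32524128 -86.68874028]
ydir 87.41344816777222 213.9901235237671
lid [444.78804873 -31.29169193] win [386.00056601  40.60225141] 129.27277359066315 92.86930177809406
marks normal 132.10873040374233
roof [[376.1  91.6]
 [403.3  59.6]
 [361.2  23.8]
 [333.9  55.8]] -49.59051180363732 -139.59054350967483 42.03502679212156 55.34683301535799 [368.60596222  57.70287343] dir 130.5645430360798
foot 130.2130008791142 129.9203921478651
wing washer [ 441.41823744 -150.37269313] jaw wing end [ 432.58593765 -120.53942385]
```

```bash
python3 -m jog '[{"grip":9.4,"dx":0.2,"dy":8,"dz":0.1,"spin":0},{"grip":9.4,"dx":0.2,"dy":13,"dz":0.1,"spin":0},{"grip":9.4,"dx":0.2,"dy":17,"dz":0.1,"spin":0},{"grip":9.4,"dx":0.2,"dy":20,"dz":0.1,"spin":0},{"grip":9.4,"dx":0.2,"dy":20.6,"dz":0.1,"spin":0},{"grip":9.4,"dx":0.2,"dy":20.6,"dz":0.1,"spin":0},{"grip":6.4,"dx":0.2,"dy":20.6,"dz":0.1,"spin":0},{"grip":6.4,"dx":0.2,"dy":20.6,"dz":0.1,"spin":0},{"grip":6.4,"dx":0.2,"dy":20.6,"dz":0.1,"spin":0},{"grip":5.5,"dx":0.2,"dy":20.6,"dz":0.1,"spin":0},{"grip":5.5,"dx":0.2,"dy":20.6,"dz":0.1,"spin":0},{"grip":5.5,"dx":0.2,"dy":20.6,"dz":0.1,"spin":0},{"grip":5.5,"dx":0.2,"dy":20.6,"dz":0.1,"spin":0},{"grip":5.5,"dx":0.2,"dy":20.6,"dz":0.1,"spin":0}]' 12; python3 -c "
from h import *
print(monitor.read_state()['moment'])"
```

```text
clock: 4.2
eef_pos: [444.5, -32.2, 42.7]
eef_rot: [-1.571, -0.0, 0.871]
wrist_force: [-2.5, 0.4, 6.1]
finger_gap: 60.4
[0.03517461 0.23106353 0.01435823]
```

```bash
python3 -m jog '[{"grip":5.5,"spin":4},{"grip":5.5,"spin":11},{"grip":5.5,"spin":18},{"grip":5.5,"spin":25},{"grip":5.5,"spin":32},{"grip":5.5,"spin":39},{"grip":5.5,"spin":46},{"grip":5.5,"spin":53},{"grip":5.5,"spin":60},{"grip":5.5,"spin":67},{"grip":5.5,"spin":74},{"grip":5.5,"spin":81},{"grip":5.5,"spin":86},{"grip":5.5,"spin":89.5},{"grip":5.5,"spin":89.5},{"grip":5.5,"spin":89.5},{"grip":7.0,"spin":89.5},{"grip":9.4,"spin":89.5},{"grip":9.4,"spin":89.5},{"grip":9.4,"spin":89.5}]'
python3 -m jog '[{"grip":9.4,"dy":-2},{"grip":9.4,"dy":-8},{"grip":9.4,"dy":-14},{"grip":9.4,"dy":-20},{"grip":9.4,"dy":-20.6},{"grip":9.4,"dy":-20.6}]'
cat > ortho.py <<'E'
from h import *
import sys
c=cam('wrist'); im=c['color'][:,:,::-1].copy(); S=2.6
v,u=np.mgrid[0:468,0:780]
q=proj(c,np.dstack([500-v/S,100-u/S,np.full(u.shape,59.)]).reshape(-1,3)).reshape(468,780,2).astype(np.float32)
o=cv2.remap(im,q[...,0],q[...,1],cv2.INTER_CUBIC); cv2.imwrite('pics/'+sys.argv[1],o)
m=cv2.inRange(cv2.cvtColor(o,cv2.COLOR_BGR2HSV),(20,110,90),(35,255,255))
n,l,st,ce=cv2.connectedComponentsWithStats(m)
for k in range(1,n):
    if st[k,4]>150:
        bx=cv2.boxPoints(cv2.minAreaRect(np.argwhere(l==k)[:,::-1].astype(np.float32)))
        w=np.c_[500-bx[:,1]/S,100-bx[:,0]/S]; e=[w[1]-w[0],w[2]-w[1]]; e=max(e,key=np.linalg.norm)
        print(st[k],w.mean(0).round(1),'ang',np.degrees(np.arctan2(e[1],e[0])))
s=monitor.read_state();print(s['clock'],s['eef_pos'],np.degrees(s['eef_rot']),s['joints'])
E
python3 ortho.py o2.png
```

```text
[536 131  84  72 673] [ 434.1 -123.1] ang -47.121067
[ 346  149   57   67 1644] [429.8 -42.9] ang -138.9909
[409 162  31  20 251] [436.  -61.8] ang -59.03619
[ 549  376  136   59 2595] [ 347.9 -138.3] ang -112.50983
4.25 [444.54352921 -32.21097545  42.70133402] [-9.00192578e+01 -1.14210377e-02  4.99104042e+01] [-1.54538783e-01  3.08232477e-01  1.96415485e+00 -5.04325583e-06
  8.68814567e-01 -1.02563638e+00]validation failed for argument at $[0]...
validation failed for argument at $[0]...
```

View pics/o2.png

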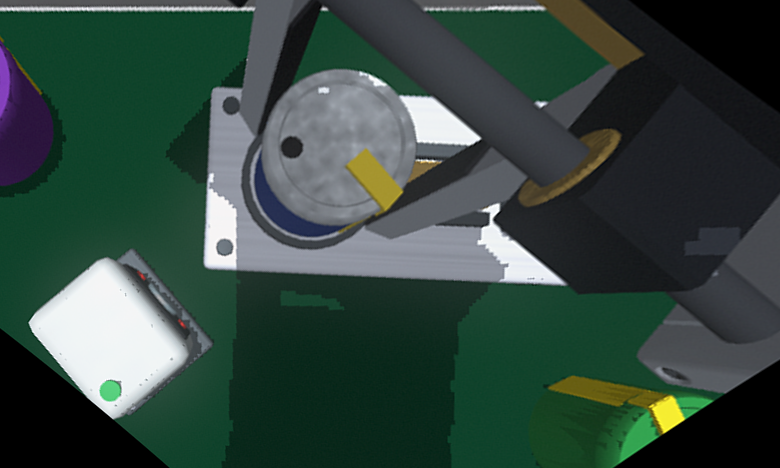

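The moves were refused because every row needs all its keys. The tin is gripped and has not turned yet: the stripe still points to about -139.5° (picture 6). I'll redo the turn.

```bash
python3 -m jog '[{"grip":5.5,"dx":0,"dy":0,"dz":0,"spin":4},{"grip":5.5,"dx":0,"dy":0,"dz":0,"spin":11},{"grip":5.5,"dx":0,"dy":0,"dz":0,"spin":18},{"grip":5.5,"dx":0,"dy":0,"dz":0,"spin":25},{"grip":5.5,"dx":0,"dy":0,"dz":0,"spin":32},{"grip":5.5,"dx":0,"dy":0,"dz":0,"spin":39},{"grip":5.5,"dx":0,"dy":0,"dz":0,"spin":46},{"grip":5.5,"dx":0,"dy":0,"dz":0,"spin":53},{"grip":5.5,"dx":0,"dy":0,"dz":0,"spin":60},{"grip":5.5,"dx":0,"dy":0,"dz":0,"spin":67},{"grip":5.5,"dx":0,"dy":0,"dz":0,"spin":74},{"grip":5.5,"dx":0,"dy":0,"dz":0,"spin":81},{"grip":5.5,"dx":0,"dy":0,"dz":0,"spin":86},{"grip":5.5,"dx":0,"dy":0,"dz":0,"spin":90},{"grip":5.5,"dx":0,"dy":0,"dz":0,"spin":90},{"grip":5.5,"dx":0,"dy":0,"dz":0,"spin":90},{"grip":7.0,"dx":0,"dy":0,"dz":0,"spin":90},{"grip":9.4,"dx":0,"dy":0,"dz":0,"spin":90},{"grip":9.4,"dx":0,"dy":0,"dz":0,"spin":90},{"grip":9.4,"dx":0,"dy":0,"dz":0,"spin":90}]' &&
python3 -m jog '[{"grip":9.4,"dx":0,"dy":-2,"dz":0,"spin":0},{"grip":9.4,"dx":0,"dy":-8,"dz":0,"spin":0},{"grip":9.4,"dx":0,"dy":-14,"dz":0,"spin":0},{"grip":9.4,"dx":0,"dy":-20,"dz":0,"spin":0},{"grip":9.4,"dx":0,"dy":-20.6,"dz":0,"spin":0},{"grip":9.4,"dx":0,"dy":-20.6,"dz":0,"spin":0}]'
python3 ortho.py o3.png
```

```text
clock: 6.75
eef_pos: [444.2, -32.1, 42.3]
eef_rot: [-1.571, 0.0, -0.7]
wrist_force: [0.7, -0.4, -0.4]
finger_gap: 93.1
clock: 7.5
eef_pos: [444.2, -32.1, 247.9]
eef_rot: [-1.571, 0.0, -0.7]
wrist_force: [0.6, 0.0, -0.9]
finger_gap: 93.9
[ 416  106  112   52 4866] [449.6 -81.1] ang -92.93568
[ 275  150   61   55 1480] [432.  -17.9] ang -51.842777
[ 607  348  106  107 3657] [ 347.3 -156. ] ang -137.7591
7.55 [443.94378106 -32.12723182 247.17446909] [-90.05616761   0.09167257 -40.08816635] [-1.54557536e-01  3.67348878e-02  1.74876621e+00 -8.81423853e-06
  1.35796796e+00  5.45114043e-01]
```

View pics/o3.png

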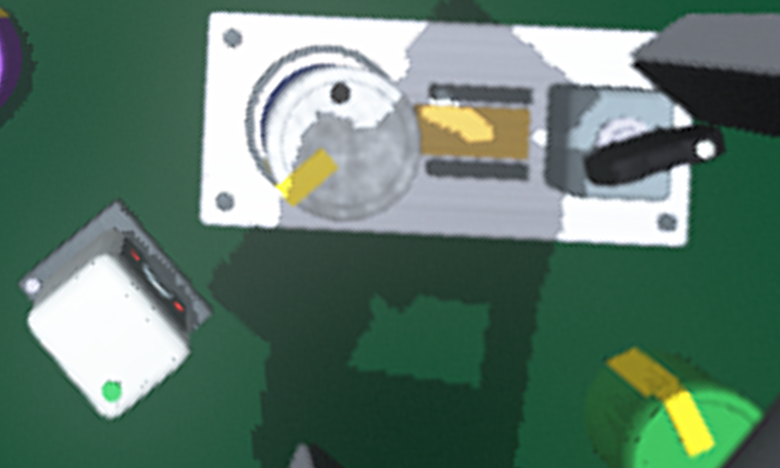

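```bash
python3 - <<'E'
from h import *
S=2.6; c=cam('wrist')
ang=lambda v: np.degrees(np.arctan2(v[1],v[0]))
def mid(fn,a,ctr):
    o=cv2.imread('pics/'+fn); m=cv2.inRange(cv2.cvtColor(o,cv2.COLOR_BGR2HSV),(20,90,80),(35,255,255))
    vv,uu=np.nonzero(m); P=np.c_[500-vv/S,100-uu/S]-ctr
    d=np.array([np.cos(np.radians(a)),np.sin(np.radians(a))]); n=np.array([-d[1],d[0]]); s=P@d;t=P@n
    k=(abs(t)<12)&(s>5)&(s<36); s,t=s[k],t[k]
    R=[(r,t[abs(s-r)<.5].min(),t[abs(s-r)<.5].max()) for r in range(8,34,2) if (abs(s-r)<.5).any()]
    print(fn,np.round(R,1).tolist())
    R=np.array(R);R=R[(R[:,0]>=14)&(R[:,0]<=26)]
    print('fit ang',a+np.degrees(np.arctan(np.polyfit(R[:,0],(R[:,1]+R[:,2])/2,1)[0])),'offset at 22->',a+np.degrees(np.mean((R[:,1]+R[:,2])/2)/20))
mid('ortho.png',-140,[444.5,-31.8]);mid('o3.png',130,[444.2,-32])
T=lambda q,z: unproj(c,proj(c,[500-q[1]/S,100-q[0]/S,59.]),z)[0][:2]
w=T((158,282),35);print('win',w,ang(w-[444.2,-32.1]),'marks',ang(T((137,256),35)-T((180,307),35))+90)
pl=np.array([T(q,8) for q in [(210,12),(697,36),(687,244),(202,224)]]);print(pl.mean(0))
f=[T(q,0) for q in [(120,201),(213,315),(22,285)]];print('foot?',ang(f[0]-f[1])+90,ang(f[2]-f[0]))
# wing
a,b=T((592,165),73),T((718,138),73);print('wing',a,b,(a+b)/2,ang(b-a),'dot',T((706,148),73),'washer',T((622,140),40))
E
```

```text
ortho.png [[8.0, -3.8, 6.1], [10.0, -3.6, 6.0], [12.0, -3.7, 6.1], [14.0, -3.8, 6.3], [16.0, -3.6, 6.2], [18.0, -3.7, 6.1], [20.0, -3.8, 6.3], [22.0, -3.6, 6.4], [24.0, -3.5, 6.3], [26.0, -3.3, 6.3], [28.0, -4.2, 6.5], [30.0, -4.1, 5.5]]
fit ang -138.85561013326748 offset at 22-> -136.1847641184709
o3.png [[8.0, -4.8, 5.0], [10.0, -4.7, 5.2], [12.0, -4.5, 5.1], [14.0, -4.6, 5.2], [16.0, -4.7, 5.4], [18.0, -4.5, 5.3], [20.0, -4.6, 5.2], [22.0, -4.4, 5.4], [24.0, -4.5, 5.6], [26.0, -4.4, 5.2], [28.0, -4.2, 5.4], [30.0, -5.4, 4.7]]
fit ang 130.6386225297627 offset at 22-> 131.1588473055074
win [384.56171873  39.81895233] 129.66697935960173 marks 130.1354855621846
[443.90543291 -87.31693647]
foot? 129.2072035049192 130.60129464843678
wing [ 438.85615889 -121.5362857 ] [ 448.83645059 -168.11098031] [ 443.84630474 -144.82363301] -77.90524292295797 dot [ 445.14004626 -163.67529511] washer [ 443.51647845 -148.19506495]
```

The stripe now points to 130.6° and the reader to about 129.7–130.2°, so it is square within measurement error. In picture 7, the wing with its white dot is at right, around (655,155). Now I'll move above the thumbscrew.

```bash
python3 -m jog '[{"grip":9.4,"dx":7.3,"dy":6,"dz":-9.3,"spin":-52},{"grip":9.4,"dx":7.3,"dy":6,"dz":-9.3,"spin":-52},{"grip":9.4,"dx":7.3,"dy":6,"dz":-9.3,"spin":-52},{"grip":9.4,"dx":7.3,"dy":6,"dz":-9.3,"spin":-52},{"grip":9.4,"dx":7.3,"dy":6,"dz":-9.3,"spin":-52},{"grip":9.4,"dx":7.3,"dy":6,"dz":-9.3,"spin":-52},{"grip":9.4,"dx":7.3,"dy":6,"dz":-9.3,"spin":-52},{"grip":9.4,"dx":7.3,"dy":6,"dz":-9.3,"spin":-52}]'
python3 ortho.py o4.png; python3 - <<'E'
from h import *
c=cam('wrist'); im=c['color'][:,:,::-1].copy(); S=7.5
v,u=np.mgrid[0:600,0:600]
q=proj(c,np.dstack([480-v/S,-110-u/S,np.full(u.shape,73.)]).reshape(-1,3)).reshape(600,600,2).astype(np.float32)
cv2.imwrite('pics/wing.png',cv2.remap(im,q[...,0],q[...,1],cv2.INTER_CUBIC))
E
```

```text
clock: 8.6
eef_pos: [440.3, -150.3, 188.2]
eef_rot: [-1.571, 0.0, 0.206]
wrist_force: [-1.1, -0.6, 0.5]
finger_gap: 93.8
[ 471  132   85   49 2223] [440.3 -97.4] ang -92.72632
[ 279  151   59   56 1450] [431.4 -18.5] ang -48.094086
[ 639  371   79   88 2661] [ 341.7 -162.5] ang -141.95296
8.65 [ 440.30165646 -150.269765    188.29215913] [-8.99935731e+01  1.22170412e-02  1.18099857e+01] [-4.07625920e-01  1.34624176e-01  1.78314120e+00 -3.30756092e-05
  1.22406620e+00 -6.13737799e-01]
```

View pics/wing.png

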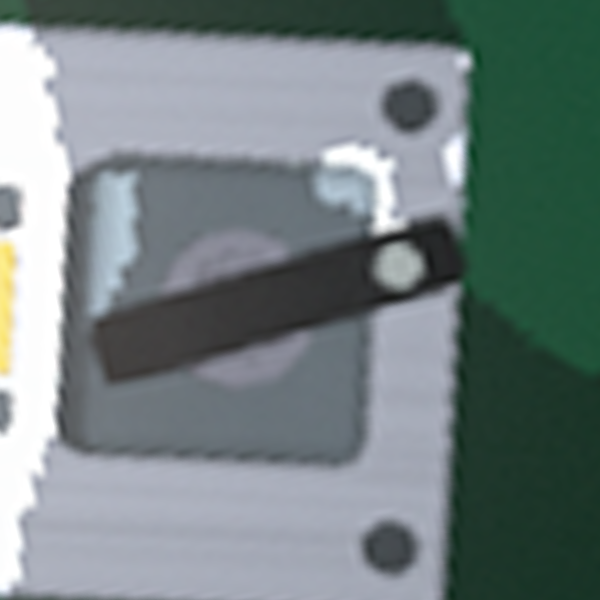

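```bash
python3 -m jog '[{"grip":5,"dx":0,"dy":5,"dz":0.05,"spin":-5},{"grip":5,"dx":0,"dy":10,"dz":0.05,"spin":-5},{"grip":5,"dx":0,"dy":13,"dz":0.05,"spin":-5},{"grip":5,"dx":0,"dy":13.5,"dz":0.05,"spin":-5},{"grip":5,"dx":0,"dy":13.5,"dz":0.05,"spin":-5},{"grip":2,"dx":0,"dy":13.5,"dz":0.05,"spin":-5},{"grip":2,"dx":0,"dy":13.5,"dz":0.05,"spin":-5},{"grip":2,"dx":0,"dy":13.5,"dz":0.05,"spin":-5},{"grip":0.5,"dx":0,"dy":13.5,"dz":0.05,"spin":-5},{"grip":0.5,"dx":0,"dy":13.5,"dz":0.05,"spin":-5},{"grip":0.5,"dx":0,"dy":13.5,"dz":0.05,"spin":-5},{"grip":0.5,"dx":0,"dy":13.5,"dz":0.05,"spin":-5},{"grip":0.5,"dx":0,"dy":13.5,"dz":0.05,"spin":-5},{"grip":0.5,"dx":0,"dy":13.5,"dz":0.05,"spin":-5}]' 20; python3 -c "
from h import *
print(monitor.read_state()['moment'])"
```

```text
clock: 10.45
eef_pos: [440.1, -149.9, 53.5]
eef_rot: [-1.571, 0.0, 0.295]
wrist_force: [-3.8, -1.4, 5.5]
finger_gap: 9.8
[-0.21639817  0.78660119 -0.04814351]
```

Gripped with a gap of 9.8 mm. I'll turn 72° first (at least 80° is free), then go in small steps and watch the moment.

```bash
python3 -m jog '[{"grip":0.5,"dx":0,"dy":0,"dz":0,"spin":6},{"grip":0.5,"dx":0,"dy":0,"dz":0,"spin":14},{"grip":0.5,"dx":0,"dy":0,"dz":0,"spin":22},{"grip":0.5,"dx":0,"dy":0,"dz":0,"spin":30},{"grip":0.5,"dx":0,"dy":0,"dz":0,"spin":38},{"grip":0.5,"dx":0,"dy":0,"dz":0,"spin":46},{"grip":0.5,"dx":0,"dy":0,"dz":0,"spin":54},{"grip":0.5,"dx":0,"dy":0,"dz":0,"spin":62},{"grip":0.5,"dx":0,"dy":0,"dz":0,"spin":68},{"grip":0.5,"dx":0,"dy":0,"dz":0,"spin":72},{"grip":0.5,"dx":0,"dy":0,"dz":0,"spin":72}]' ; cat > m.py <<'E'
from h import *
s=monitor.read_state();print(s['moment'],s['wrist_force'],np.degrees(s['eef_rot'][2]),s['effort'][5],s['joints'][5])
E
python3 m.py
python3 -m jog '[{"grip":0.5,"dx":0,"dy":0,"dz":0,"spin":3},{"grip":0.5,"dx":0,"dy":0,"dz":0,"spin":6},{"grip":0.5,"dx":0,"dy":0,"dz":0,"spin":9},{"grip":0.5,"dx":0,"dy":0,"dz":0,"spin":9}]';python3 m.py
```

```text
clock: 11.82
eef_pos: [441.4, -150.4, 53.6]
eef_rot: [-1.569, -0.003, -0.963]
wrist_force: [5.9, -3.3, -4.7]
finger_gap: 9.8
[-0.80763657 -0.94481738 -0.07365351] [ 5.93147325 -3.32588263 -4.69069005] -55.150738891666634 0.5576698109507561 0.5556696565833266
clock: 12.32
eef_pos: [441.4, -150.5, 53.6]
eef_rot: [-1.569, -0.003, -1.119]
wrist_force: [6.9, -6.1, -4.7]
finger_gap: 9.7
[-1.07832723 -1.12588931 -0.00212799] [ 6.91451766 -6.09577948 -4.7398381 ] -64.13593114772098 0.3953445889055729 0.7124401787988529
```

```bash

python3 -m jog '[{"grip":0.5,"dx":0,"dy":0,"dz":0,"spin":3},{"grip":0.5,"dx":0,"dy":0,"dz":0,"spin":6},{"grip":0.5,"dx":0,"dy":0,"dz":0,"spin":6}]';python3 m.py
python3 -m jog '[{"grip":0.5,"dx":0,"dy":0,"dz":0,"spin":3},{"grip":0.5,"dx":0,"dy":0,"dz":0,"spin":6},{"grip":0.5,"dx":0,"dy":0,"dz":0,"spin":6}]';python3 m.py
python3 -m jog '[{"grip":0.5,"dx":0,"dy":0,"dz":0,"spin":3},{"grip":0.5,"dx":0,"dy":0,"dz":0,"spin":6},{"grip":0.5,"dx":0,"dy":0,"dz":0,"spin":6}]';python3 m.py
```

```text
clock: 12.7
eef_pos: [441.5, -150.6, 53.6]
eef_rot: [-1.568, -0.003, -1.224]
wrist_force: [7.4, -6.8, -5.6]
finger_gap: 9.4
[-1.20337875 -1.16368141 -0.03697127] [ 7.43187978 -6.80362581 -5.56287886] -70.13536141705497 0.3956295736134052 0.8171655581132051
clock: 13.08
eef_pos: [441.5, -150.7, 53.6]
eef_rot: [-1.568, -0.003, -1.329]
wrist_force: [7.8, -7.1, -5.7]
finger_gap: 10.0
[-1.42671472 -1.19404627 -0.05724906] [ 7.82717753 -7.0940968  -5.69987206] -76.13564784379625 0.3962203301489353 0.9218946628716173
clock: 13.45
eef_pos: [441.5, -150.8, 53.6]
eef_rot: [-1.568, -0.003, -1.434]
wrist_force: [7.0, -7.1, -5.2]
finger_gap: 10.2
[-1.62199611 -1.18164605 -0.07054761] [ 7.00019864 -7.11058146 -5.20761533] -82.13467018693508 0.39665462449193 1.0265968788615507
```

```bash

python3 -m jog '[{"grip":0.5,"dx":0.1,"dy":0,"dz":0.1,"spin":3},{"grip":0.5,"dx":0.1,"dy":0,"dz":0.1,"spin":6},{"grip":0.5,"dx":0.1,"dy":0,"dz":0.1,"spin":6}]';python3 m.py
for i in 1 ; do python3 -m jog '[{"grip":0.5,"dx":0,"dy":0,"dz":0,"spin":3},{"grip":0.5,"dx":0,"dy":0,"dz":0,"spin":6},{"grip":0.5,"dx":0,"dy":0,"dz":0,"spin":6}]';python3 m.py; done
python3 -m jog '[{"grip":0.5,"dx":0,"dy":0,"dz":0,"spin":3},{"grip":0.5,"dx":0,"dy":0,"dz":0,"spin":6},{"grip":0.5,"dx":0,"dy":0,"dz":0,"spin":6}]';python3 m.py
```

```text
clock: 13.82
eef_pos: [441.7, -151.0, 53.6]
eef_rot: [-1.57, -0.001, -1.537]
wrist_force: [-0.7, -3.7, 2.7]
finger_gap: 10.3
[-0.80133333  0.16349804 -0.05437389] [-0.68538064 -3.74018562  2.73603697] -88.07070161700868 0.5165187455713749 1.1295518703266079
clock: 14.2
eef_pos: [441.6, -151.1, 53.6]
eef_rot: [-1.57, -0.001, -1.641]
wrist_force: [0.6, -5.2, 2.4]
finger_gap: 9.6
[-1.03681302  0.20897975 -0.03239482] [ 0.59208064 -5.23434443  2.4497974 ] -94.04984252239531 0.3918592818081379 1.2338995596557223
clock: 14.58
eef_pos: [441.7, -151.2, 53.6]
eef_rot: [-1.57, -0.001, -1.745]
wrist_force: [1.3, -5.4, 2.1]
finger_gap: 10.7
[-0.97867728  0.08136665  0.40797282] [ 1.30775578 -5.44174549  2.07772319] -100.00916224321277 0.8734722062945366 1.3381690839058191
```

The moment jumped to 0.41 N·m, so the seat is likely at a tool yaw of about -97 to -100°. One small step to confirm.

```bash

python3 -m jog '[{"grip":0.5,"dx":0,"dy":0,"dz":0,"spin":1},{"grip":0.5,"dx":0,"dy":0,"dz":0,"spin":2},{"grip":0.5,"dx":0,"dy":0,"dz":0,"spin":2},{"grip":0.5,"dx":0,"dy":0,"dz":0,"spin":2}]';python3 m.py
python3 -m jog '[{"grip":0.5,"dx":0,"dy":0,"dz":0,"spin":-1},{"grip":0.5,"dx":0,"dy":0,"dz":0,"spin":-2},{"grip":0.5,"dx":0,"dy":0,"dz":0,"spin":-2}]';python3 m.py
python3 -m jog '[{"grip":0.5,"dx":0,"dy":0,"dz":0,"spin":-1},{"grip":0.5,"dx":0,"dy":0,"dz":0,"spin":-2},{"grip":0.5,"dx":0,"dy":0,"dz":0,"spin":-2}]';python3 m.py
```

```text
clock: 15.08
eef_pos: [441.7, -151.1, 53.6]
eef_rot: [-1.57, -0.001, -1.78]
wrist_force: [-0.1, -5.0, 0.1]
finger_gap: 11.0
[-0.97472486  0.009031    0.411699  ] [-0.06081428 -4.99629988  0.11087074] -101.9623559513869 0.43977320194244385 1.3722847648810559
clock: 15.45
eef_pos: [441.8, -151.2, 53.6]
eef_rot: [-1.57, -0.001, -1.745]
wrist_force: [0.3, -6.0, 0.9]
finger_gap: 10.3
[-0.95335173  0.08639912  0.33757832] [ 0.31693944 -6.01660162  0.87579105] -99.959340499856 0.16356346663087606 1.3372324757494003
clock: 15.82
eef_pos: [441.8, -151.2, 53.6]
eef_rot: [-1.57, -0.001, -1.71]
wrist_force: [0.4, -5.4, 1.0]
finger_gap: 10.4
[-1.02639697 -0.02370758  0.16035666] [ 0.41412815 -5.37126669  1.03764047] -97.96855951197668 0.035345504293218255 1.3024392464429309
```

It's seated: the moment is 0.41 N·m and the pads are twisting open. The wing's stop is at a tool yaw of about -97.5°, so I'll back off 90° to about -7.3°.

```bash

python3 -m jog '[{"grip":0.5,"dx":0,"dy":0,"dz":0,"spin":-5},{"grip":0.5,"dx":0,"dy":0,"dz":0,"spin":-12},{"grip":0.5,"dx":0,"dy":0,"dz":0,"spin":-19},{"grip":0.5,"dx":0,"dy":0,"dz":0,"spin":-26},{"grip":0.5,"dx":0,"dy":0,"dz":0,"spin":-33},{"grip":0.5,"dx":0,"dy":0,"dz":0,"spin":-40},{"grip":0.5,"dx":0,"dy":0,"dz":0,"spin":-47},{"grip":0.5,"dx":0,"dy":0,"dz":0,"spin":-54},{"grip":0.5,"dx":0,"dy":0,"dz":0,"spin":-61},{"grip":0.5,"dx":0,"dy":0,"dz":0,"spin":-68},{"grip":0.5,"dx":0,"dy":0,"dz":0,"spin":-75},{"grip":0.5,"dx":0,"dy":0,"dz":0,"spin":-81},{"grip":0.5,"dx":0,"dy":0,"dz":0,"spin":-86},{"grip":0.5,"dx":0,"dy":0,"dz":0,"spin":-89},{"grip":0.5,"dx":0,"dy":0,"dz":0,"spin":-90.7},{"grip":0.5,"dx":0,"dy":0,"dz":0,"spin":-90.7},{"grip":0.5,"dx":0,"dy":0,"dz":0,"spin":-90.7}]';python3 m.py
python3 - <<'E'
from h import *
c=cam('wrist'); im=c['color'][:,:,::-1].copy(); S=4.
v,u=np.mgrid[0:440,0:780]
q=proj(c,np.dstack([490-v/S,5-u/S,np.full(u.shape,66.)]).reshape(-1,3)).reshape(440,780,2).astype(np.float32)
cv2.imwrite('pics/fin.png',cv2.remap(im,q[...,0],q[...,1],cv2.INTER_CUBIC))
E
python3 ortho.py o5.png
```

```text
clock: 17.95
eef_pos: [440.7, -149.9, 53.5]
eef_rot: [-1.569, 0.002, -0.127]
wrist_force: [-6.9, 5.9, 10.9]
finger_gap: 9.9
[ 1.01459093e+00  1.50256762e+00 -9.84850352e-04] [-6.8729875   5.86583204 10.85798733] -7.297752053133572 0.01792839844711125 -0.2801497964066202
[ 441  120  102   47 4271] [444.9 -89.2] ang -92.77023
[ 278  149   61   58 1573] [431.6 -18.5] ang -48.814056
[ 615  333   97  117 3335] [ 350.5 -156.6] ang -144.62526
18.05 [ 440.68493738 -149.914122     53.51428047] [-89.92331373   0.11826343  -7.30165489] [-4.07018181e-01  3.27066945e-01  1.90398410e+00  9.05965639e-04
  9.12895089e-01 -2.80133684e-01]
```

View pics/fin.png

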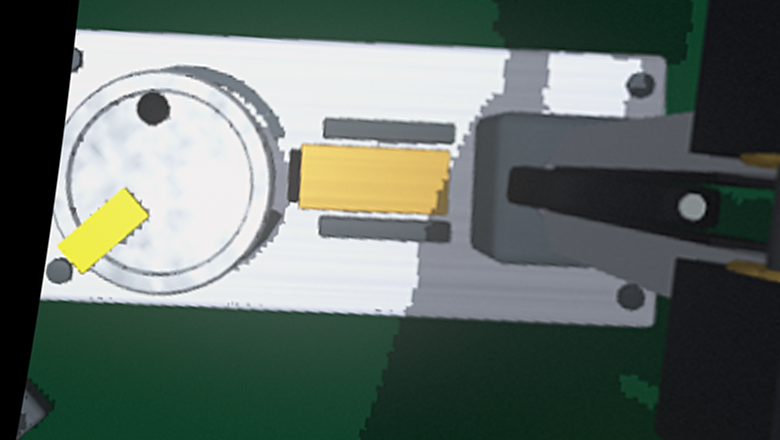

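The wing is gripped with its dot at (693,207), the jaw is close to the tin, and the stripe still points to about 131°. I'm handing in.

```bash
python3 -c "
from h import *
print(ticket.sign_off())"
```

```text
the job is handed in; nothing more can be done
None
```

I turned the blue tin in its nest, seated the thumbscrew and backed it off a quarter turn. I handed the job in at about 18 s with the wing still gripped.

- **Tin:** I turned it 90° clockwise without lifting it. The stripe then measured about 130.6°, against a reader direction of 129.7–130.2°. At the end it read about 131.2°, so it is square within the 1–2° I can measure.
- **Thumbscrew:** I turned it about 114° (2.0 rad) clockwise. The moment then jumped to 0.41 N·m and the pads twisted open to 11 mm, which I took as the firm stop, with the tool yaw at about -97.5°.
- **Back-off:** I backed it off 90° from there, to a yaw of -7.3°. I inferred the exact stop angle from the moment and the finger gap, so the quarter turn is good to about 1–2°.
- **Final state:** The grip gap is 9.9 mm, close to the wing's 10 mm thickness, and the moment about the wing's axis is near zero. The wrist force is about 14 N. I did not touch the other things on the conveyor.
- **Problems on the way:** One move was refused before anything moved because its rows left out some keys, and I retyped it. My estimates of the wing's centre disagreed by up to 3 mm, which caused a side load of about 10 N during the turn. I reduced it with a 1 mm shift.

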